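# Find the pitch line on a tile horse with a pendulum gauge

### The job

Take the pendulum angle gauge by its grip and stand its foot level and square across the crown of the slatted wooden tile horse, to see that the pointer hangs at zero. Then rock the gauge over to the side, the flat of its foot against the slats, until the free-hanging pointer settles on the mark clamped to the dial rim. Finish still holding it there, lightly pressed to the horse, so that the pitch line can be pencilled; do not press hard, shift the horse or disturb the pencil, the wooden rib or the two pots.

Things in the scene. Friction and masses are not known exactly. Their poses are not given: they have to be found in the camera images.
- gauge: Pendulum angle gauge, 0.35 kg, 158 mm high, standing on its foot. Origin: centre of the foot's flat underside; z up, y along the foot, x away from the dial (dial faces the robot). Foot 36 (x) x 110 (y) x 12 mm; round grey dial case of radius 50 mm, 20 mm deep, centred 66 mm above the underside. Leaning its top to its -y (the robot's right) by an angle makes the pointer read plus that angle.
- gauge_grip (a point): Middle of the black grip bar on top of the gauge, 140 mm straight above the centre of the foot's underside. The bar is 14 mm thick (x), 50 mm long (y), and stands 118 to 158 mm above the underside: take it from above, fingers before and behind it.
- pointer (a joint): Angle of the pendulum pointer on the dial, rad: 0 when it hangs straight to the middle of the foot, positive when its tip is to the gauge's -y side. It always hangs plumb and turns freely about the dial centre; it swings at about 2.5 Hz and needs some 1.5 s to settle.
- mark (a joint): Angle of the mark on the dial, rad, measured as for the pointer (0.2 to 0.45, to the -y side of the middle). It is clamped tight and cannot be moved. The pointer is on the mark when the two joint values agree.
- pointer_tip (a point): Lower end of the pointer, 39 mm from the dial centre; its z axis lies along the pointer, upwards when it hangs. The pointer is a dark steel blade with a round bob, recessed in the case.
- mark_edge (a point): Middle of the inner end of the mark, 39 mm from the dial centre, where the pointer tip points when it is on the mark. The mark is a dark steel clip 7 mm wide on the lower part of the dial rim.
- horse: Tile horse: heavy (3 kg) loose wooden former with a round slatted top like a low barrel vault, 200 mm long (x), 140 mm wide (y), 75 mm high. Origin: centre of its underside; the vault's axis is its x axis direction. The slats lie on a cylinder of radius 90 mm about a line 15 mm below the underside, for 50 degrees to each side of the crown.
- horse_axis (a point): Middle of the line about which the vault is round: on the horse's centre line, 15 mm below its underside, 90 mm below the crown. Its x axis runs along the vault.
- pencil: Pencil, 7 x 142 x 7 mm, lying on the table in front of the horse; to be left alone. Origin: centre of its underside.
- wood_rib: Flat wooden rib, 54 x 112 x 8 mm, lying behind the horse, to the right; to be left alone. Origin: centre of its underside.
- big_pot: Terracotta pot, 110 mm wide, 92 mm high, to the left of the horse, the farther and larger pot; to be left alone. Origin: centre of its underside.
- small_pot: Terracotta pot, 91 mm wide, 76 mm high, to the left of the horse, the nearer and smaller pot; to be left alone. Origin: centre of its underside.

How it is judged:
On the way, in this order (a step that is already met when the one before it is completed fails the run):
1. the held gauge stands level and square across the crown of the horse (contact force between gauge and horse above 0.5 N and contact force between the fingers and gauge above 3 N and angle between gauge's own z axis and vertical below 0.1 rad and angle between the x axis of gauge and the x axis of horse, either way round below 0.2 rad and z of horse_axis in the frame of gauge above -0.095 m and y of horse_axis in the frame of gauge between -0.055 and 0.055 m and x of gauge in the frame of horse between -0.1 and 0.1 m), for 0.2 s.
2. the gauge is rocked over on the slats until the pointer is on the mark (contact force between gauge and horse above 0.3 N and distance between pointer_tip and mark_edge below 0.0035 m), for 0.3 s.
At the end, for the whole second after the job is handed in: The robot still holds the gauge, square across the horse (0.2 rad), the flat of its foot bearing on the slats (over 0.3 N), the free pointer at rest with its tip on the mark (within 3.5 mm, half the mark's width); horse within 20 mm of its place (all of step 2 and velocity of joint pointer between -0.3 and 0.3 rad/s and angle between pointer_tip's own z axis and vertical below 0.1 rad and contact force between the fingers and gauge above 3 N and angle between the x axis of gauge and the x axis of horse, either way round below 0.2 rad and z of gauge in the frame of horse above 0.03 m and x of gauge in the frame of horse between -0.1 and 0.1 m and angular speed of gauge below 0.2 rad/s and distance of horse from where it was at the start of the episode below 0.02 m and z of horse_axis in the frame of gauge above -0.095 m and y of horse_axis in the frame of gauge between -0.055 and 0.055 m); the arm keeps its last pose, push and grip.
It fails at once if the gauge is pressed hard on the horse (over 45 N) (contact force between gauge and horse above 45 N).
It fails at once if the horse is shoved away (over 20 mm) (distance of horse from where it was at the start of the episode above 0.02 m).
It fails at once if the pencil, the rib or a pot is disturbed (over 20 mm) (distance of any of pencil, wood_rib, big_pot, small_pot from where it was at the start of the episode above 0.02 m).
It also fails if it takes over 48 s, if anything falls off the work surface, if the arm or the gripper's body presses on something with over 40 N, if the wrist force passes 120 N, or if a joint passes its speed limit or range.

### The arm

A 6-joint arm with a two-finger parallel gripper is mounted at the origin on a cart in front of the work surface, level with it; the furniture and walls round the work are solid. World frame = base frame: x ahead of the robot, y to its left, z up, the work surface at z = 0. Lengths are in m, angles in rad, forces in N, time in s.
With the tool pointing down it reaches from about 0.275 to 0.85 m from the base axis. Payload 5.2 kg.
Tool frame: the origin (TCP) lies midway between the tips of the shut fingers; the grasp point (between the pads) lies 19 mm behind it; z points along the fingers, y is the line along which they close (so a half turn about z gives the same grasp; the last joint's range is limited). The gripper opens to 85 mm and grips with 20 to 120 N. Pads are 22 mm wide; open, the fingers measure 114 mm over their backs; the gripper's body (76 mm by 85 mm) begins 54 mm behind the grasp point. The pads swing forward as they close: fully open they stand 13 mm farther back than shut.
Start: joints at [-1.418, 0.259, 1.535, -0, 1.348, -0.203], TCP at [0.192, -0.516, 0.231] pointing down, gripper open.
Joint ranges: [-3.14, 3.14], [-0.91, 2.08], [0.19, 2.58], [-1.22, 4.36], [0.22, 2.71], [-3.12, 3.12]. Speed limits (rad/s): [2.57, 2.57, 3.14, 3.14, 3.14, 3.14].

### API

Orientations are given as a unit quaternion [w, x, y, z].
In Python, from station import env gives the robot as it stands.
- The arm moves only by the tool carry_out, never from a script. Its argument "commands" is a list that holds one entry, the list of rows, each a list of 6 numbers: the shift along the tool's x, y, z each as a share of 2 cm, from -1 to 1, then the turn, a rotation vector about the tool's x, y, z each as a share of 30 degrees, from -1 to 1. In form: [[[x, y, z, rx, ry, rz], ...]]. A call has 1 to 5 rows; each row shifts and turns the commanded pose from where the row before left it, along the tool's axes as they then stand; what a row does not reach is not made up. A row lasts 1/12 s, in which the tool goes at most 41.7 mm and 7.16 degrees, less where a joint would pass 70% of its speed; a pose out of reach is approached as far as the arm can. A call with a number of a shift or a turn outside -1 to 1 is refused whole. A call with a gripper value outside its range is refused whole. "hand" is the closure, from 0 (fully open) to 1 (shut), set as the call begins (left out, the last holds). The fingers move at their own pace and stop on an object; the grip force is fixed at half the most. Time passes only in rows, so rows that do not move let the fingers close. It gives the time, the measured TCP pose, the force, the opening and the grip force at its end, in the units of the state.
- env.read_state(): the state, without advancing time (a new reading comes with each control period).
- env.camera(name): name is "scene" or "top" or "wrist"; returns (picture, depth): 480x640x3 uint8, red, green, blue; 480x640 float32, m along the optical axis (not along the pixel's ray), 0 where there is no reading.
- env.calibration(name): a dict with "fx", "fy", "cx", "cy" (pixels), "view" (4x4, takes a point from world to camera coordinates). Camera axes: x right, y down, z forward; pixel columns grow to the right and rows downward; lengths in m; the calibration is good to about 2 mm. The wrist camera is an equidistant fisheye: a pixel r from the principal point sees the ray r / f radians off the axis. A picture is of the moment at which its call begins: read the wrist's pose just before it. calibration takes no time and is no camera call; for the wrist camera it gives the pose at the moment of the call.
- env.sign_off(): hands the job in; it is judged then, once.
Trained networks look in the newest picture that a camera, given by its name, has taken for a name from the list of things; names that differ only in an ending like _2 or _b are one class to them, and where a whole thing is asked for, a point or a joint stands for the part that bears it (a point fixed in the world has none). Each returns a list of dicts, best first, with "confidence" (0 to 1); they miss things now and then, are a little off and sometimes report something else, mostly with a low value. They report only what shows in the picture. A call takes as long as a camera call.
- env.recognise(camera, query): "bbox" ([left, top, right, bottom] in pixels, round what is visible of it).
- env.cut_out(camera, query): "region" (480x640 bool, what is visible of it) and "bbox" ([left, top, right, bottom] in pixels, round what is visible of it).
- env.landmark_of(camera, query): "position" ([column, row] in pixels: a listed point, or the origin of a listed thing).
The state is a dict: "time_s": time; "qpos": joint angles; "dq": joint speeds; "joint_torque": joint torques, N m; "tool_pos": TCP position; "tcp_rot": TCP orientation; "wrist_force": force on the tool from outside, world axes, zero at the start; "ft_torque": the same for the moment, N m; "gripper_width": opening from 0.0 (shut) to 1.0 (fully open); "finger_force": force on a finger pad.
Only numpy, scipy, OpenCV 4.12 (cv2) and the standard library are available. Lean on these libraries where they do the work, as an engineer would, in place of code of your own. Each camera call takes 0.05 s, during which the arm holds its last target. There are 200 camera calls.

## Working session

There is one attempt and no reset: what is moved stays moved. The work goes in short steps, Python scripts to look and compute and a tool call to move; the robot and the scene stay as the last step left them, time stands still between calls to the robot, and variables do not carry over. Pictures are saved under pics/ and viewed, at most 10 in all, crops included, and the job is handed in when it is done.

Besides the shell and the picture viewer there is one more tool, called after "Request:" as a command line: name --argument value ..., lists and objects as JSON in quotes. carry_out: Moves the arm, as the interface text tells. Shift numbers are shares of 2 cm and turn numbers shares of 30 degrees, none past 1 either way. Its arguments: {"type":"object","properties":{"commands":{"type":"array"},"hand":{"type":"number"}},"required":["commands"]}

```bash
ls; mkdir -p pics; cat > h.py <<'E'
import numpy as np, cv2
from station import env
from scipy.spatial.transform import Rotation as R
def cloud(cam,depth,mask):
    c=env.calibration(cam); v,u=np.nonzero(mask&(depth>0)); z=depth[v,u]
    p=np.stack([(u-c['cx'])/c['fx']*z,(v-c['cy'])/c['fy']*z,z],1)
    V=np.array(c['view']); return (p-V[:3,3])@V[:3,:3]
def save(n,im): cv2.imwrite('pics/'+n,im[:,:,::-1])
E
python3 - <<'E'
from h import *
for cam in ('scene','top'):
    im,d=env.camera(cam); save(cam+'0.png',im)
    for q in ('gauge','horse','pencil','wood_rib','big_pot','small_pot'):
        r=env.cut_out(cam,q)
        if not r: print(cam,q,'none'); continue
        p=cloud(cam,d,r[0]['region'])
        print(cam,q,round(r[0]['confidence'],2),r[0]['bbox'],len(p),np.percentile(p,[2,50,98],axis=0).round(3).tolist())
    for q in ('gauge_grip','mark_edge','pointer_tip','horse_axis'):
        r=env.landmark_of(cam,q); print(cam,q,r[:1])
s=env.read_state(); print(s)
E
```

```text
pics
scene gauge 0.98 [341.8, 285.5, 390.2, 342.0] 2060 [[0.408, -0.289, 0.004], [0.43, -0.242, 0.058], [0.45, -0.194, 0.158]]
scene horse 0.82 [251.7, 230.2, 333.9, 300.7] 3516 [[0.46, -0.077, 0.004], [0.51, -0.019, 0.061], [0.611, 0.058, 0.077]]
scene pencil 0.66 [276.9, 324.1, 323.7, 342.9] 43 [[0.371, -0.158, 0.002], [0.375, -0.14, 0.006], [0.377, -0.043, 0.01]]
scene wood_rib none
scene big_pot none
scene small_pot none
scene gauge_grip [{'position': [368.1, 293.5], 'confidence': 0.95}]
scene mark_edge [{'position': [372.0, 329.6], 'confidence': 0.37}]
scene pointer_tip [{'position': [364.8, 328.7], 'confidence': 0.63}]
scene horse_axis [{'position': [367.3, 335.2], 'confidence': 0.16}]
top gauge 0.76 [381.7, 265.3, 427.5, 294.3] 636 [[0.414, -0.286, 0.008], [0.433, -0.229, 0.093], [0.464, -0.189, 0.162]]
top horse 0.62 [273.7, 189.1, 337.6, 277.4] 4852 [[0.466, -0.075, 0.04], [0.56, -0.007, 0.068], [0.658, 0.063, 0.079]]
top pencil 0.55 [316.3, 308.2, 374.0, 313.3] 130 [[0.377, -0.161, -0.003], [0.38, -0.092, 0.006], [0.385, -0.028, 0.013]]
top wood_rib 0.71 [356.0, 175.0, 400.
[... 450 characters left out ...]
me_s': 1.1, 'qpos': array([-1.41779771e+00,  2.58565804e-01,  1.53500865e+00, -8.89079877e-06,
        1.34799978e+00, -2.02797342e-01]), 'dq': array([-0.0005309 ,  0.00010863,  0.00189829, -0.00024217,  0.00156139,
        0.00049078]), 'joint_torque': array([-8.36280706e-04, -4.45940566e+01, -2.90901142e+01, -7.39540828e-04,
        1.14859795e-03,  1.40515380e-05]), 'tool_pos': array([ 0.19160547, -0.51554507,  0.23132468]), 'tcp_rot': array([ 9.09810729e-06,  9.84217669e-01,  1.76962085e-01, -4.56346125e-06]), 'wrist_force': array([ 0.06428113, -0.3249467 , -0.6518706 ]), 'ft_torque': array([ 0.01808116, -0.01920968, -0.05661254]), 'finger_force': 0.0, 'gripper_width': 1.001775611965831}
```

```bash
python3 - <<'E'
from h import *
a=cv2.imread('pics/scene0.png')[210:360,230:430]; b=cv2.imread('pics/top0.png')[160:330,180:440]
cv2.imwrite('pics/c0.png',np.vstack([cv2.resize(a,(400,300)),cv2.resize(b,(400,262))]))
from scipy.optimize import least_squares
C=[]
for cam in ('scene','top'):
    im,d=env.camera(cam)
    r=env.cut_out(cam,'horse')[0]; p=cloud(cam,d,cv2.erode(r['region'].astype(np.uint8),np.ones((3,3)))>0)
    q=p[(p[:,2]>.05)]; C.append(q)
    # cylinder fit, axis horizontal: yaw, lateral offset, z fixed-ish
    f=lambda x:np.hypot(-np.sin(x[0])*q[:,0]+np.cos(x[0])*q[:,1]-x[1],q[:,2]-x[2])-.09
    s=least_squares(f,[0,0,-.015],loss='soft_l1',f_scale=.003); y=s.x[0]
    al=np.cos(y)*q[:,0]+np.sin(y)*q[:,1]
    print(cam,'horse',s.x,np.abs(s.fun).mean(),'along',np.percentile(al,[.5,99.5]))
    r=env.cut_out(cam,'gauge')[0]; p=cloud(cam,d,r['region'])
    g=p[p[:,2]>.122]; print('grip pts',len(g),g.mean(0),np.percentile(g,[2,98],axis=0).tolist())
    if cam=='scene':
        m=p[(p[:,2]>.03)&(p[:,2]<.11)]; 
        c=np.median(m,0); m=m[np.abs(m[:,0]-c[0])<.03]; k=cv2.fitLine(m[:,:2].astype(np.float32),cv2.DIST_HUBER,0,.01,.01).ravel(); print('dial',c,k)
    rect=cv2.minAreaRect(g[:,:2].astype(np.float32)); print(rect)
    ft=p[p[:,2]<.02]; print('foot',len(ft),cv2.minAreaRect(ft[:,:2].astype(np.float32)))
E
```

```text
scene horse [-0.0069348  -0.00285945 -0.01539986] 0.0019580507556694786 along [0.45804269 0.61415717]
grip pts 360 [ 0.42947999 -0.24230414  0.14491282] [[0.4208363287177174, -0.2645531861632653, 0.12288780819485728], [0.44151812086674336, -0.2193512989755369, 0.16060324036091944]]
dial [ 0.43373328 -0.24213388  0.06612961] [ 0.30523077 -0.95227844  0.43820244 -0.25189227]
((0.43165528774261475, -0.24153023958206177), (0.019097615033388138, 0.04969298839569092), 16.21342658996582)
foot 513 ((0.47664204239845276, -0.2226243019104004), (0.13833050429821014, 0.1119261234998703), 22.485607147216797)
top horse [-0.00616477 -0.00275307 -0.01433781] 0.0017990479730428494 along [0.46490447 0.65967722]
grip pts 169 [ 0.43686568 -0.23849654  0.15523441] [[0.4258779252025183, -0.2632934858523764, 0.12962216797847673], [0.44878708452497373, -0.21636958262815903, 0.16225409548792097]]
((0.4378330707550049, -0.2402443289756775), (0.014986352995038033, 0.05033516883850098), 17.999897003173828)
foot 256 ((0.4390627145767212, -0.24249526858329773), (0.035599447786808014, 0.11468584090471268), 16.764591217041016)
```

View pics/c0.png

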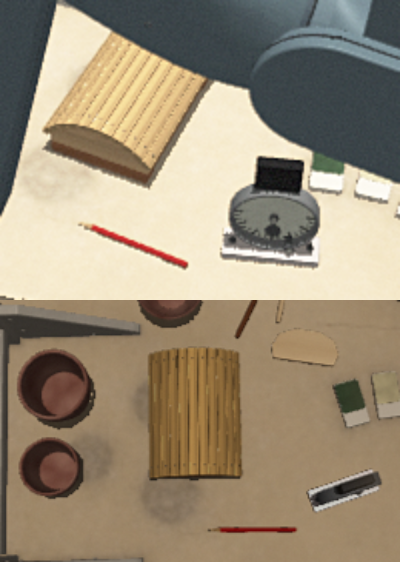

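```bash
cat >> h.py <<'E'
def pose():
    s=env.read_state(); q=s['tcp_rot']; return np.array(s['tool_pos']),R.from_quat([q[1],q[2],q[3],q[0]]),s
def toolR(yaw,lean=0):  # gauge yaw, lean to -y; tool x=gauge y, y=gauge x, z=-gauge z
    M=(R.from_euler('z',yaw)*R.from_euler('x',lean)).as_matrix()
    return R.from_matrix(np.stack([M[:,1],M[:,0],-M[:,2]],1))
def plan(p,r,pt,rt,n,dec=2):
    rows=[]
    for k in range(n,0,-1):
        d=r.inv().apply((pt-p)/k)/.02; w=np.degrees((r.inv()*rt).as_rotvec())/k/30
        row=np.round(np.r_[d,w],dec)+0.; rows.append(row.tolist())
        p=p+r.apply(row[:3]*.02); r=r*R.from_rotvec(np.radians(row[3:]*30))
    for i in range(0,n,5): print(rows[i:i+5])
    return p,r
E
python3 - <<'E'
from h import *
p,r,s=pose()
print(plan(p,r,np.array([.436,-.2415,.215]),toolR(.302),20)[0])
E
```

```text
[[0.81, -0.43, 0.04, 0.0, 0.0, -0.14], [0.84, -0.37, 0.04, 0.0, 0.0, -0.15], [0.87, -0.3, 0.04, 0.0, 0.0, -0.14], [0.89, -0.24, 0.04, 0.0, 0.0, -0.15], [0.9, -0.17, 0.04, 0.0, 0.0, -0.14]]
[[0.91, -0.1, 0.04, 0.0, 0.0, -0.15], [0.92, -0.03, 0.04, 0.0, 0.0, -0.14], [0.92, 0.04, 0.04, 0.0, 0.0, -0.15], [0.91, 0.11, 0.04, 0.0, 0.0, -0.14], [0.9, 0.18, 0.04, 0.0, 0.0, -0.15]]
[[0.88, 0.25, 0.04, 0.0, 0.0, -0.14], [0.86, 0.31, 0.04, 0.0, 0.0, -0.15], [0.84, 0.38, 0.04, 0.0, 0.0, -0.14], [0.81, 0.44, 0.04, 0.0, 0.0, -0.15], [0.77, 0.5, 0.04, 0.0, 0.0, -0.14]]
[[0.73, 0.55, 0.04, 0.0, 0.0, -0.15], [0.68, 0.61, 0.04, 0.0, 0.0, -0.14], [0.64, 0.66, 0.05, 0.0, 0.0, -0.15], [0.59, 0.71, 0.04, 0.0, 0.0, -0.14], [0.53, 0.75, 0.05, 0.0, 0.0, -0.15]]
[ 0.43608262 -0.2414632   0.21491235]
```

Request:
carry_out --commands '[[[0.81,-0.43,0.04,0,0,-0.14],[0.84,-0.37,0.04,0,0,-0.15],[0.87,-0.3,0.04,0,0,-0.14],[0.89,-0.24,0.04,0,0,-0.15],[0.9,-0.17,0.04,0,0,-0.14]]]' --hand 0

```text
time_s: 1.82
tool_pos: [0.2531, -0.4463, 0.2273]
tcp_rot: [0.0, 0.933, 0.36, 0.0]
wrist_force: [0.2, 0.2, 0.7]
gripper_width: 0.999
finger_force: 0.0
```

Request:
carry_out --commands '[[[0.91,-0.1,0.04,0,0,-0.15],[0.92,-0.03,0.04,0,0,-0.14],[0.92,0.04,0.04,0,0,-0.15],[0.91,0.11,0.04,0,0,-0.14],[0.9,0.18,0.04,0,0,-0.15]]]'

```text
time_s: 2.23
tool_pos: [0.3143, -0.3777, 0.2234]
tcp_rot: [0.0, 0.848, 0.531, -0.0]
wrist_force: [-0.4, -0.3, -0.1]
gripper_width: 1.002
finger_force: 0.0
```

Request:
carry_out --commands '[[[0.88,0.25,0.04,0,0,-0.14],[0.86,0.31,0.04,0,0,-0.15],[0.84,0.38,0.04,0,0,-0.14],[0.81,0.44,0.04,0,0,-0.15],[0.77,0.5,0.04,0,0,-0.14]]]'

```text
time_s: 2.65
tool_pos: [0.3756, -0.3092, 0.2194]
tcp_rot: [0.0, 0.733, 0.68, -0.0]
wrist_force: [0.2, -0.2, -0.1]
gripper_width: 0.997
finger_force: 0.0
```

Request:
carry_out --commands '[[[0.73,0.55,0.04,0,0,-0.15],[0.68,0.61,0.04,0,0,-0.14],[0.64,0.66,0.05,0,0,-0.15],[0.59,0.71,0.04,0,0,-0.14],[0.53,0.75,0.05,0,0,-0.15]]]'

```text
time_s: 3.07
tool_pos: [0.4367, -0.2408, 0.215]
tcp_rot: [0.0, 0.591, 0.807, -0.0]
wrist_force: [0.4, -0.3, -0.6]
gripper_width: 0.997
finger_force: 0.0
```

```bash
cat >> h.py <<'E'
def fcloud(depth,mask):
    c=env.calibration('wrist'); v,u=np.nonzero(mask&(depth>0)); z=depth[v,u]
    x=(u-c['cx'])/c['fx']; y=(v-c['cy'])/c['fy']; t=np.hypot(x,y)+1e-9
    p=np.stack([x/t*np.tan(t)*z,y/t*np.tan(t)*z,z],1); V=np.array(c['view']); return (p-V[:3,3])@V[:3,:3]
E
python3 - <<'E'
from h import *
p,r,s=pose(); im,d=env.camera('wrist'); save('w1.png',im)
c=env.cut_out('wrist','gauge'); print([(x['confidence'],x['bbox']) for x in c])
q=fcloud(d,c[0]['region']); g=q[(q[:,2]>.15)&(q[:,2]<.17)]
print(len(g),g.mean(0),cv2.minAreaRect(g[:,:2].astype(np.float32)),np.percentile(q[:,2],[1,50,99]))
g=q[(q[:,2]>.005)&(q[:,2]<.02)]; print(len(g),cv2.minAreaRect(g[:,:2].astype(np.float32)))
E
```

```text
[(0.96, [294.4, 150.6, 335.8, 301.6])]
1933 [ 0.43570252 -0.23608656  0.15730916] ((0.43660837411880493, -0.2382289618253708), (0.014183446764945984, 0.0497901476919651), 17.168231964111328) [0.00955173 0.10898525 0.15888765]
1301 ((0.43643254041671753, -0.23808759450912476), (0.03581087663769722, 0.10866709798574448), 17.027761459350586)
```

View pics/w1.png

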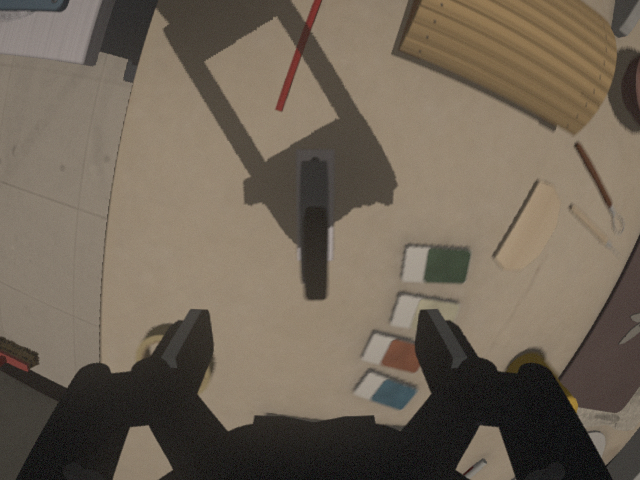

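Request:
carry_out --commands '[[[0.12,0.04,0.8,0,0,0],[0,0,1,0,0,0],[0,0,1,0,0,0],[0,0,1,0,0,0],[0,0,0.8,0,0,0]]]'

```text
time_s: 3.58
tool_pos: [0.4353, -0.2392, 0.1217]
tcp_rot: [-0.0, 0.593, 0.805, -0.0]
wrist_force: [-0.6, -0.5, -0.4]
gripper_width: 1.0
finger_force: 0.0
```

Request:
carry_out --commands '[[[0,0,0,0,0,0],[0,0,0,0,0,0],[0,0,0,0,0,0],[0,0,0,0,0,0],[0,0,0,0,0,0]]]' --hand 1

```text
time_s: 4.0
tool_pos: [0.4367, -0.2396, 0.1241]
tcp_rot: [0.001, 0.592, 0.806, -0.0]
wrist_force: [-0.0, -0.0, -0.3]
gripper_width: 0.3
finger_force: 0.0
```

Request:
carry_out --commands '[[[0,0,0,0,0,0],[0,0,0,0,0,0],[0,0,0,0,0,0],[0,0,0,0,0,0],[0,0,0,0,0,0]]]'

```text
time_s: 4.42
tool_pos: [0.4367, -0.2396, 0.124]
tcp_rot: [0.001, 0.592, 0.806, -0.0]
wrist_force: [-0.7, -0.1, 6.0]
gripper_width: 0.152
finger_force: 59.6
```

```bash
python3 - <<'E'
from h import *
p,r,s=pose(); print(p,s['gripper_width'])
p1,r1=plan(p,r,p+[0,0,.1],r,5)
plan(p1,r1,np.array([.555,-.0165,.224]),toolR(-.0065),15)
E
```

```text
[ 0.43666178 -0.23957042  0.12397828] 0.15172691811099862
[[0.0, 0.0, -1.0, 0.0, 0.0, 0.0], [0.0, 0.0, -1.0, 0.0, 0.0, 0.0], [0.0, 0.0, -1.0, 0.0, 0.0, 0.0], [-0.01, 0.0, -1.0, 0.0, 0.0, 0.0], [0.0, 0.0, -1.0, 0.0, 0.0, 0.0]]
[[0.59, 0.6, 0.0, 0.0, 0.0, 0.04], [0.6, 0.59, 0.0, 0.0, 0.0, 0.04], [0.62, 0.57, 0.0, 0.0, 0.0, 0.04], [0.63, 0.56, 0.0, 0.0, 0.0, 0.04], [0.64, 0.55, 0.0, 0.0, 0.0, 0.04]]
[[0.65, 0.53, 0.0, 0.0, 0.0, 0.04], [0.66, 0.52, 0.0, 0.0, 0.0, 0.04], [0.67, 0.51, 0.0, 0.0, 0.0, 0.04], [0.68, 0.49, 0.0, 0.0, 0.0, 0.04], [0.69, 0.48, 0.0, 0.0, 0.0, 0.04]]
[[0.71, 0.46, 0.0, 0.0, 0.0, 0.04], [0.71, 0.45, 0.0, 0.0, 0.0, 0.04], [0.72, 0.43, 0.0, 0.0, 0.0, 0.04], [0.74, 0.42, -0.01, 0.0, 0.0, 0.04], [0.74, 0.4, 0.0, 0.0, 0.0, 0.03]]
```

Request:
carry_out --commands '[[[0,0,-0.4,0,0,0],[0,0,-1,0,0,0],[0,0,-1,0,0,0],[0,0,-1,0,0,0],[0,0,-1,0,0,0]]]'

```text
time_s: 4.83
tool_pos: [0.4355, -0.2382, 0.2115]
tcp_rot: [-0.001, 0.592, 0.806, 0.0]
wrist_force: [-0.4, 0.8, -3.1]
gripper_width: 0.157
finger_force: 58.8
```

Request:
carry_out --commands '[[[0.59,0.6,-0.6,0,0,0.04],[0.6,0.59,0,0,0,0.04],[0.62,0.57,0,0,0,0.04],[0.63,0.56,0,0,0,0.04],[0.64,0.55,0,0,0,0.04]]]'

```text
time_s: 5.25
tool_pos: [0.4753, -0.1634, 0.2227]
tcp_rot: [-0.001, 0.634, 0.773, -0.0]
wrist_force: [0.2, -0.8, -3.3]
gripper_width: 0.159
finger_force: 59.0
```

Request:
carry_out --commands '[[[0.65,0.53,0,0,0,0.04],[0.66,0.52,0,0,0,0.04],[0.67,0.51,0,0,0,0.04],[0.68,0.49,0,0,0,0.04],[0.69,0.48,0,0,0,0.04]]]'

```text
time_s: 5.67
tool_pos: [0.5148, -0.0892, 0.2225]
tcp_rot: [-0.001, 0.673, 0.739, -0.0]
wrist_force: [-0.1, -0.3, -3.2]
gripper_width: 0.151
finger_force: 59.0
```

Request:
carry_out --commands '[[[0.71,0.46,0,0,0,0.04],[0.71,0.45,0,0,0,0.04],[0.72,0.43,0,0,0,0.04],[0.74,0.42,0,0,0,0.04],[0.74,0.4,0,0,0,0.03]]]'

```text
time_s: 6.08
tool_pos: [0.5542, -0.0148, 0.2225]
tcp_rot: [-0.001, 0.709, 0.705, -0.0]
wrist_force: [0.9, 0.0, -3.7]
gripper_width: 0.153
finger_force: 59.0
```

```bash
cat >> h.py <<'E'
def dial(name,p,r,zc=.058,x0=0,off=-.010):
    """crop a rectified dial view: dial plane (gauge y to left, z up), 0.25 mm/px*..., and network landmark angles."""
    im,d=env.camera('scene'); c=env.calibration('scene'); V=np.array(c['view'])
    M=r.as_matrix(); gy,gx,gz=M[:,0],M[:,1],-M[:,2]
    cen=p+M[:,2]*zc+gy*x0+gx*off       # dial face centre
    def pr(P): q=V[:3,:3]@P+V[:3,3]; return [c['fx']*q[0]/q[2]+c['cx'],c['fy']*q[1]/q[2]+c['cy']]
    src=np.float32([pr(cen+gy*a+gz*b) for a,b in((.06,.06),(-.06,.06),(-.06,-.075),(.06,-.075))])
    H=cv2.getPerspectiveTransform(src,np.float32([[0,0],[480,0],[480,540],[0,540]]))
    save(name,cv2.warpPerspective(im,H,(480,540),flags=cv2.INTER_CUBIC))
    for q in('pointer_tip','mark_edge'):
        for l in env.landmark_of('scene',q)[:2]:
            u=cv2.perspectiveTransform(np.float32([[l['position']]]),H)[0,0]; a,b=(240-u[0])/4,(240-u[1])/4
            print(q,round(l['confidence'],2),l['position'],'y,z mm',a.round(1),b.round(1),'ang',np.arctan2(-a,-b).round(3),'r',np.hypot(a,b).round(1))
E
python3 - <<'E'
from h import *
p,r,s=pose(); print(p,s['tcp_rot'],s['wrist_force'],s['finger_force'])
dial('d1.png',p,r)
E
```

```text
[ 0.55418803 -0.01475567  0.22246761] [-8.91309985e-04  7.09396286e-01  7.04809127e-01 -4.57844504e-04] [ 0.89794252  0.03127953 -3.66969386] 59.030097126960754
pointer_tip 0.41 [296.5, 235.1] y,z mm -4.6 -31.9 ang 0.143 r 32.2
mark_edge 0.39 [302.1, 234.1] y,z mm -19.3 -22.5 ang 0.708 r 29.7
```

View pics/d1.png

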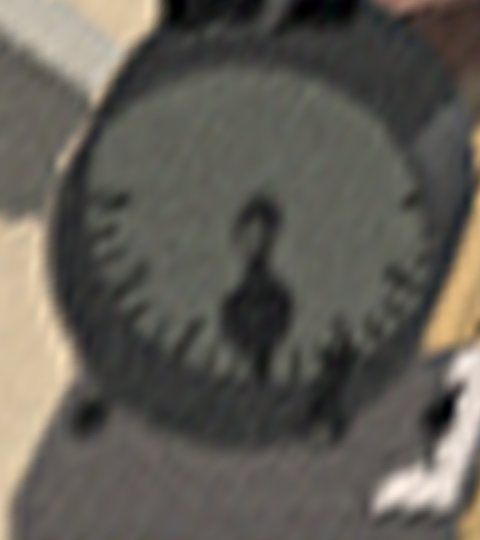

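Request:
carry_out --commands '[[[0,0,0.5,0,0,0],[0,0,0.3,0,0,0],[0,0,0.2,0,0,0],[0,0,0,0,0,0],[0,0,0,0,0,0]]]'

```text
time_s: 6.65
tool_pos: [0.5541, -0.0163, 0.2023]
tcp_rot: [-0.001, 0.709, 0.705, -0.0]
wrist_force: [0.2, 0.4, -4.6]
gripper_width: 0.153
finger_force: 59.0
```

Request:
carry_out --commands '[[[0,0,0.05,0,0,0],[0,0,0,0,0,0]]]'

```text
time_s: 6.82
tool_pos: [0.5547, -0.0161, 0.2021]
tcp_rot: [0.0, 0.709, 0.705, 0.0]
wrist_force: [0.1, 0.1, -3.3]
gripper_width: 0.157
finger_force: 59.0
```

Request:
carry_out --commands '[[[0,0,0.05,0,0,0],[0,0,0,0,0,0]]]'

```text
time_s: 6.98
tool_pos: [0.5546, -0.0159, 0.201]
tcp_rot: [0.0, 0.709, 0.705, 0.0]
wrist_force: [0.3, 0.1, -4.0]
gripper_width: 0.157
finger_force: 59.0
```

Request:
carry_out --commands '[[[0,0,0.05,0,0,0],[0,0,0,0,0,0],[0,0,0,0,0,0]]]'

```text
time_s: 7.23
tool_pos: [0.5545, -0.0158, 0.1999]
tcp_rot: [-0.0, 0.709, 0.705, -0.0]
wrist_force: [-0.3, -0.7, -3.6]
gripper_width: 0.156
finger_force: 59.0
```

Request:
carry_out --commands '[[[0,0,0.04,0,0,0],[0,0,0,0,0,0],[0,0,0,0,0,0]]]'

```text
time_s: 7.48
tool_pos: [0.5546, -0.0159, 0.1991]
tcp_rot: [0.0, 0.709, 0.705, 0.0]
wrist_force: [0.2, -0.6, -2.9]
gripper_width: 0.156
finger_force: 59.2
```

Request:
carry_out --commands '[[[0,0,0.03,0,0,0],[0,0,0,0,0,0],[0,0,0,0,0,0]]]'

```text
time_s: 7.73
tool_pos: [0.5547, -0.0159, 0.199]
tcp_rot: [0.0, 0.709, 0.705, 0.0]
wrist_force: [-1.0, -0.5, 0.2]
gripper_width: 0.157
finger_force: 59.7
```

Request:
carry_out --commands '[[[0,0,0.03,0,0,0],[0,0,0,0,0,0],[0,0,0,0,0,0]]]'

```text
time_s: 7.98
tool_pos: [0.5548, -0.0159, 0.199]
tcp_rot: [0.001, 0.709, 0.705, 0.0]
wrist_force: [-2.0, -0.1, 5.0]
gripper_width: 0.155
finger_force: 60.4
```

```bash
cat > dz.py <<'E'
from h import *
def rect(ims,p,r,zc=.058,x0=.0014,off=-.004,S=10):
    c=env.calibration('scene'); V=np.array(c['view']); M=r.as_matrix(); gy,gx,gz=M[:,0],M[:,1],-M[:,2]
    cen=p+M[:,2]*zc+gy*x0+gx*off
    def pr(P): q=V[:3,:3]@P+V[:3,3]; return [c['fx']*q[0]/q[2]+c['cx'],c['fy']*q[1]/q[2]+c['cy']]
    src=np.float32([pr(cen+gy*a+gz*b) for a,b in((.03,.01),(-.04,.01),(-.04,-.05),(.03,-.05))])
    H=cv2.getPerspectiveTransform(src,np.float32([[0,0],[70*S,0],[70*S,60*S],[0,60*S]]))
    im=np.mean(ims,0); im=np.clip((im-20)*1.6,0,255).astype(np.uint8)
    return cv2.warpPerspective(im,H,(70*S,60*S),flags=cv2.INTER_LANCZOS4)
E
python3 - <<'E'
from dz import *
p,r,s=pose()
a=rect([env.camera('scene')[0] for _ in range(12)],p,r,S=8)
save('d2.png',a)
b=rect([cv2.imread('pics/scene0.png')[:,:,::-1]],np.array([.4366,-.2382,.124]),toolR(.299),x0=0,S=8); save('d0.png',b)
V=np.array(env.calibration('scene')['view']); print('cam at',-V[:3,:3].T@V[:3,3]); print(env.read_state()['time_s'])
E
```

```text
cam at [-0.32767882 -0.45113141  1.09644659]
8.5833
```

View pics/d2.png

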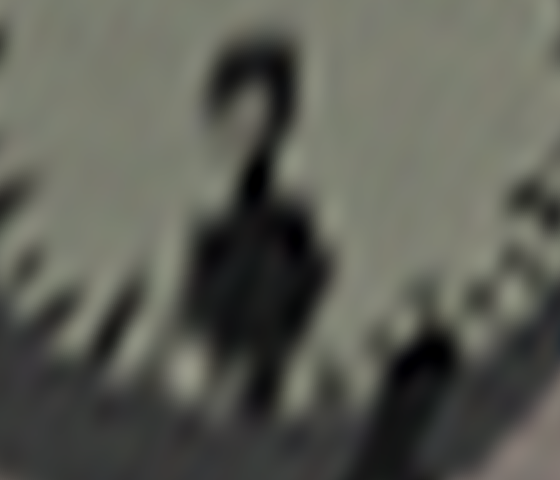

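View pics/d0.png

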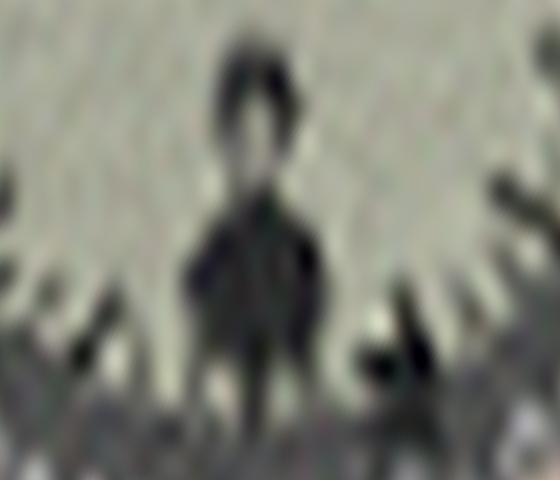

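```bash
cat > ortho.py <<'E'
from h import *
def ortho(name,n=10,x0=.0014,zc=.058,show=True):
    p,r,s=pose(); I=[];D=[]
    for _ in range(n): a,b=env.camera('scene'); I.append(a);D.append(b)
    im=np.mean(I,0).astype(np.float32); d=np.median(D,0).astype(np.float32)
    c=env.calibration('scene'); V=np.array(c['view']); M=r.as_matrix()
    G=np.stack([M[:,1],M[:,0],-M[:,2]],1); cen=p+M[:,2]*zc+M[:,0]*x0
    q=V[:3,:3]@cen+V[:3,3]; u,v=int(c['fx']*q[0]/q[2]+c['cx']),int(c['fy']*q[1]/q[2]+c['cy'])
    K=6; w=45; cu=lambda A:cv2.resize(A[v-w:v+w,u-w:u+w],None,fx=K,fy=K,interpolation=cv2.INTER_LINEAR)
    ii,dd=cu(im),cu(d); jj=np.arange(2*w*K); px=u-w+(jj+.5)/K-.5; py=v-w+(jj+.5)/K-.5; X,Y=np.meshgrid(px,py)
    P=np.stack([(X-c['cx'])/c['fx']*dd,(Y-c['cy'])/c['fy']*dd,dd],-1).reshape(-1,3)
    W=(P-V[:3,3])@V[:3,:3]; g=(W-cen)@G*1000; col=ii.reshape(-1,3)
    k=(np.abs(g[:,0]+2)<18)&(np.hypot(g[:,1],g[:,2])<62); g,col=g[k],col[k]
    np.savez('o.npz',g=g,col=col)
    if show:
        o=np.zeros((520,800,3),np.uint8)
        for (x,y,z),cc in zip(g,col):
            b=(int(200-y*5),int(160-z*5))
            if 0<=b[0]<400: cv2.circle(o,b,2,np.clip((cc-20)*1.6,0,255).tolist(),-1)
            t=int(np.clip((x+14)/28*255,0,255)); 
            if 0<=b[0]<400: cv2.circle(o,(b[0]+400,b[1]),2,[t,255-abs(2*t-255),255-t],-1)
        save(name,o)
    return s
E
python3 - <<'E'
from ortho import *
s=ortho('o1.png'); f=np.load('o.npz'); g=f['g']; L=f['col'].mean(1)
for a in np.arange(-60,61,5):   # depth by angle at radius bands
    th=np.degrees(np.arctan2(-g[:,1],-g[:,2])); rr=np.hypot(g[:,1],g[:,2])
    o=[a]
    for lo,hi in((15,25),(30,35),(35,39),(39,43),(43,47),(47,50)):
        k=(abs(th-a)<2.5)&(rr>lo)&(rr<hi); o.append((round(float(np.median(g[k,0])),1),int(L[k].mean())) if k.sum()>5 else None)
    print(*o)
E
```

```text
-60 (-0.3, 95) (-0.7, 77) (-0.7, 59) (-0.9, 61) (-7.2, 53) None
-55 (-0.2, 95) (-0.2, 90) (-0.5, 76) (-0.6, 62) (-7.3, 54) (-11.5, 66)
-50 (-0.1, 94) (-0.5, 95) (-0.5, 90) (-0.3, 83) (-6.6, 57) (-11.0, 72)
-45 (-0.7, 94) (-1.0, 96) (-0.3, 88) (-1.1, 77) (-7.8, 56) (-10.8, 60)
-40 (-1.0, 94) (-0.4, 96) (-0.0, 92) (-0.9, 74) (-7.2, 55) (-11.0, 54)
-35 (-0.8, 94) (-0.4, 97) (-0.3, 88) (-1.2, 74) (-7.6, 56) (-11.2, 65)
-30 (-1.0, 95) (0.1, 86) (-0.4, 76) (-1.3, 74) (-7.4, 56) (-11.7, 71)
-25 (-0.6, 96) (-0.3, 77) (-1.2, 69) (-1.1, 64) (-6.1, 57) (-12.2, 74)
-20 (-0.0, 85) (-0.1, 89) (0.2, 89) (-0.1, 82) (-6.2, 57) (-11.7, 71)
-15 (-3.0, 71) (-2.2, 69) (-0.4, 77) (-0.4, 80) (-6.7, 57) (-12.5, 74)
-10 (-7.4, 52) (-5.0, 75) (-2.7, 89) (-0.8, 93) (-6.4, 58) (-12.8, 71)
-5 (-8.3, 38) (-5.8, 63) (-3.2, 64) (-0.7, 66) (-6.9, 57) (-12.6, 71)
0 (-8.2, 32) (-5.9, 45) (-3.6, 52) (-3.0, 50) (-6.6, 55) (-12.8, 76)
5 (-8.0, 34) (-6.8, 41) (-5.7, 41) (-1.2, 62) (-6.2, 58) (-12.1, 65)
10 (-8.3, 36) (-7.2, 44) (-1.4, 68) (-0.7, 81) (-5.4, 59) (-12.8, 66)
15 (-6.1, 49) (-2.7, 68) (-1.3, 90) (-1.3, 77) (-4.9, 60) (-12.7, 61)
20 (-5.8, 50) (-1.5, 90) (-0.8, 94) (-1.0, 83) (-5.5, 56) (-13.4, 64)
25 (-5.2, 55) (-1.2, 97) (-0.7, 89) (-1.8, 57) (-13.0, 44) (-15.9, 77)
30 (-0.8, 97) (-1.2, 97) (-1.0, 87) (-4.0, 41) (-13.5, 40) (-16.4, 66)
35 (-0.9, 97) (-0.9, 96) (-0.3, 80) (-0.8, 59) (-5.3, 45) (-12.1, 46)
40 (-0.7, 96) (-0.5, 97) (-0.4, 92) (-0.8, 80) (-1.4, 78) (-9.4, 55)
45 (-0.8, 95) (-0.7, 97) (-0.4, 97) (-0.9, 81) (-0.7, 85) (-8.7, 57)
50 (-0.8, 95) (-1.0, 97) (-0.1, 99) (-1.3, 85) (-0.7, 79) (-7.5, 56)
55 (-0.6, 95) (-1.0, 96) (-0.5, 94) (-0.8, 84) (-0.1, 85) (-10.4, 55)
60 (-1.1, 95) (-1.1, 96) (-0.7, 78) (-0.6, 69) (-0.6, 76) (-9.6, 56)
```

View pics/o1.png

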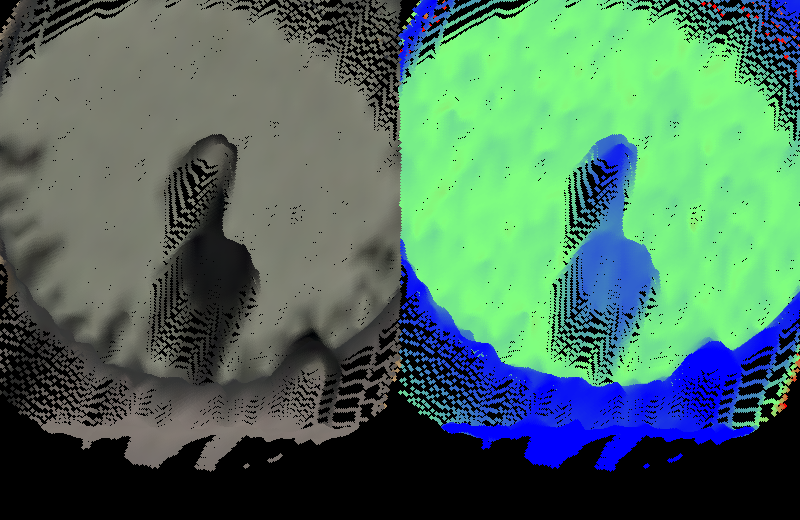

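```bash
cat > meas.py <<'E'
from ortho import *
from scipy.ndimage import map_coordinates, gaussian_filter
from scipy.interpolate import griddata
from scipy.optimize import differential_evolution
def meas():
    f=np.load('o.npz'); g=f['g']; L=f['col'].mean(1)
    S=5; ys=np.arange(-45,45,1/S); k=(g[:,0]>-3)
    YY,ZZ=np.meshgrid(ys,ys); A=griddata(g[k][:,1:],L[k],(YY,ZZ),method='linear',fill_value=95)
    fn=np.minimum(A,97)
    def samp(cy,cz,th,r0): 
        rr=np.linspace(r0,r0+5,5); a=np.radians(th)[:,None]
        y=cy-rr*np.sin(a); z=cz-rr*np.cos(a); return map_coordinates(fn,[(z+45)*S,(y+45)*S],order=1,mode='nearest').mean(1)
    maj=np.array([-90,-60,-30,30,60,90.]); 
    def cost(v):
        t=maj+np.degrees(v[2]); return samp(v[0],v[1],t,33).sum()-.5*(samp(v[0],v[1],t-5,33).sum()+samp(v[0],v[1],t+5,33).sum())
    s=differential_evolution(cost,[(-5,5),(-5,5),(-.06,.06)],seed=1); cy,cz,ph=s.x; print('centre',s.x.round(3),s.fun.round(1))
    y,z=g[:,1]-cy,g[:,2]-cz; th=np.degrees(np.arctan2(-y,-z)); rr=np.hypot(y,z)
    for lo,hi in((36,38),(38,40),(40,42),(42,44),(44,46)):
        print((lo,hi),[(a,round(float(np.median(g[(abs(th-a)<1)&(rr>lo)&(rr<hi),0])),1)) for a in range(14,40,2) if ((abs(th-a)<1)&(rr>lo)&(rr<hi)).sum()>3])
    k=(g[:,0]<-10)&(rr<44.5)&(rr>35)&(th>8)&(th<45); print('mark',k.sum(),'ang med',np.median(th[k]).round(1),'pct',np.percentile(th[k],[5,95]).round(1),'rmin',np.percentile(rr[k],[2,20]).round(1))
    k=(g[:,0]<-7)&(g[:,0]>-10)&(rr>17)&(rr<29)&(abs(th)<50); print('bob',k.sum(),'ang',np.median(th[k]).round(1),g[k].mean(0).round(1))
E
python3 -c "
from meas import *
meas()"
```

```text
centre [-1.833  0.105  0.003] -96.9
(36, 38) [(14, -0.8), (16, -0.8), (18, -0.7), (20, -0.7), (22, -0.6), (24, -0.6), (26, -0.9), (28, -1.2), (30, -1.0), (32, -0.5), (34, -0.3), (36, -0.3), (38, -0.4)]
(38, 40) [(14, -1.8), (16, -1.5), (18, -1.1), (20, -1.1), (22, -1.3), (24, -1.5), (26, -1.5), (28, -1.5), (30, -1.3), (32, -0.8), (34, -0.3), (36, -0.4), (38, -0.7)]
(40, 42) [(14, -1.0), (16, -0.6), (18, -0.7), (20, -1.2), (22, -1.9), (24, -2.7), (26, -3.6), (28, -4.5), (30, -3.2), (32, -1.0), (34, -0.3), (36, -0.6), (38, -0.9)]
(42, 44) [(14, -0.4), (16, -0.2), (18, -1.3), (20, -4.4), (22, -9.9), (24, -11.8), (26, -12.3), (28, -12.6), (30, -7.5), (32, -1.0), (34, -0.0), (36, -0.3), (38, -0.7)]
(44, 46) [(14, -3.7), (16, -5.3), (18, -8.2), (20, -9.6), (22, -15.0), (24, -15.1), (26, -15.5), (28, -15.3), (30, -13.4), (32, -6.2), (34, -1.1), (36, -1.6), (38, -2.0)]
mark 217 ang med 26.8 pct [20.  31.1] rmin [42.1 42.6]
bob 653 ang 4.6 [ -8.1  -3.3 -22.2]
```

```bash
cat > roll.py <<'E'
from h import *
YAW=-.0065; AX=np.array([.5547,-.0064,-.015]); c0=.008; x0=.0014; h=.124
def tcp(th,delta,c=None):
    G=(R.from_euler('z',YAW)*R.from_euler('x',th)).as_matrix(); c=c0-.09*th if c is None else c
    o=AX+(.09-delta)*G[:,2]-c*G[:,1]; return o+h*G[:,2]-x0*G[:,1],toolR(YAW,th)
E
python3 - <<'E'
from roll import *
p,r,s=pose(); print(s['wrist_force'],p,s['tcp_rot'])
r=toolR(YAW); p=np.array([p[0],p[1],.1979]); n=15; tot=[]
for i in range(1,n+1):
    th=.415*i/n; pt,rt=tcp(th,.0008)
    d=r.inv().apply(pt-p)/.02; w=np.degrees((r.inv()*rt).as_rotvec())/30
    row=np.round(np.r_[d,w],2)+0.; tot.append(row.tolist()); p=p+r.apply(row[:3]*.02); r=r*R.from_rotvec(np.radians(row[3:]*30))
for i in range(0,n,5): print(tot[i:i+5])
print(p,pt)
E
```

```text
[-2.65361855 -0.04535036  5.43962289] [ 0.5548001  -0.01593505  0.19896795] [5.49208067e-04 7.09020107e-01 7.05187980e-01 3.14449655e-04]
[[-0.16, -0.01, 0.0, 0.0, 0.05, 0.0], [-0.17, 0.0, 0.01, 0.0, 0.06, 0.0], [-0.17, 0.0, 0.01, 0.0, 0.05, 0.0], [-0.17, 0.0, 0.0, 0.0, 0.05, 0.0], [-0.17, 0.0, 0.0, 0.0, 0.05, 0.0]]
[[-0.18, 0.0, -0.01, 0.0, 0.06, 0.0], [-0.17, 0.0, 0.0, 0.0, 0.05, 0.0], [-0.17, 0.0, -0.01, 0.0, 0.05, 0.0], [-0.17, 0.0, -0.02, 0.0, 0.06, 0.0], [-0.17, 0.0, -0.01, 0.0, 0.05, 0.0]]
[[-0.17, 0.0, -0.02, 0.0, 0.05, 0.0], [-0.17, 0.0, -0.03, 0.0, 0.05, 0.0], [-0.17, 0.0, -0.03, 0.0, 0.06, 0.0], [-0.17, 0.0, -0.03, 0.0, 0.05, 0.0], [-0.17, 0.0, -0.03, 0.0, 0.05, 0.0]]
[ 0.55426994 -0.06672774  0.19134486] [ 0.55430752 -0.06678132  0.19137196]
```

Request:
carry_out --commands '[[[-0.16,-0.01,0,0,0.05,0],[-0.17,0,0.01,0,0.06,0],[-0.17,0,0.01,0,0.05,0],[-0.17,0,0,0,0.05,0],[-0.17,0,0,0,0.05,0]]]'

```text
time_s: 9.5
tool_pos: [0.5547, -0.0326, 0.1975]
tcp_rot: [-0.048, 0.707, 0.704, 0.049]
wrist_force: [-0.2, 1.2, 1.2]
gripper_width: 0.159
finger_force: 60.0
```

Request:
carry_out --commands '[[[-0.18,0,-0.01,0,0.06,0],[-0.17,0,0.01,0,0.05,0],[-0.17,0,-0.01,0,0.05,0],[-0.17,0,-0.01,0,0.06,0],[-0.17,0,-0.01,0,0.05,0]]]'

```text
time_s: 9.92
tool_pos: [0.5547, -0.05, 0.1952]
tcp_rot: [-0.097, 0.702, 0.698, 0.099]
wrist_force: [-1.6, 0.9, 6.3]
gripper_width: 0.153
finger_force: 60.4
```

Request:
carry_out --commands '[[[-0.17,0,-0.03,0,0.05,0],[-0.17,0,-0.03,0,0.05,0],[-0.17,0,-0.04,0,0.06,0],[-0.17,0,-0.03,0,0.05,0],[-0.17,0,-0.03,0,0.05,0]]]'

```text
time_s: 10.33
tool_pos: [0.5546, -0.0672, 0.1921]
tcp_rot: [-0.145, 0.694, 0.69, 0.147]
wrist_force: [-1.0, -0.4, 7.6]
gripper_width: 0.153
finger_force: 60.5
```

Request:
carry_out --commands '[[[0,0,0,0,0,0],[0,0,0,0,0,0],[0,0,0,0,0,0],[0,0,0,0,0,0],[0,0,0,0,0,0]]]'

```text
time_s: 10.75
tool_pos: [0.5546, -0.0675, 0.1916]
tcp_rot: [-0.144, 0.694, 0.69, 0.145]
wrist_force: [0.8, -4.7, 4.2]
gripper_width: 0.156
finger_force: 60.5
```

Request:
carry_out --commands '[[[0,0,0,0,0,0],[0,0,0,0,0,0],[0,0,0,0,0,0],[0,0,0,0,0,0],[0,0,0,0,0,0]]]'

```text
time_s: 11.17
tool_pos: [0.5546, -0.0673, 0.1916]
tcp_rot: [-0.144, 0.694, 0.69, 0.145]
wrist_force: [-0.0, -5.7, 5.1]
gripper_width: 0.16
finger_force: 60.6
```

```bash
python3 - <<'E'
from meas import *
from dz import rect
for _ in range(12): env.camera('scene')
s=ortho('o2.png',show=False); meas()
p,r,s=pose(); print(p,s['tcp_rot'],s['wrist_force'],s['time_s'],'lean',np.degrees(np.arccos(-r.as_matrix()[2,2])))
a=rect([env.camera('scene')[0] for _ in range(10)],p,r,S=8,x0=0,off=-.006); save('d3.png',a)
E
```

```text
centre [-3.032  0.196  0.006] -117.6
(36, 38) [(16, -3.1), (22, -4.1), (24, -5.0), (26, -5.3), (32, -0.9), (34, 0.2), (36, -0.2), (38, -0.5)]
(38, 40) [(16, -2.1), (18, -2.6), (22, -4.1), (24, -5.7), (26, -4.6), (28, -1.1), (30, -1.2), (32, -0.2), (34, -0.2), (36, -0.5), (38, -0.4)]
(40, 42) [(14, -0.8), (16, -1.4), (18, -1.4), (20, -2.5), (22, -4.7), (24, -8.3), (26, -5.1), (28, -3.4), (30, -3.2), (32, -1.2), (34, -0.4), (36, -0.2), (38, -0.0)]
(42, 44) [(14, -0.6), (16, -0.3), (18, -0.4), (20, -4.6), (22, -8.8), (24, -12.3), (26, -11.2), (28, -10.3), (30, -9.9), (32, -2.6), (34, -0.5), (36, -0.4), (38, -0.1)]
(44, 46) [(14, -2.1), (16, -1.0), (18, -4.0), (20, -9.1), (22, -13.6), (24, -16.0), (26, -16.6), (28, -16.6), (30, -8.4), (32, -6.7), (34, -7.3), (36, -5.0), (38, -4.1)]
mark 261 ang med 27.1 pct [22.2 31.6] rmin [41.9 42.6]
bob 570 ang 23.5 [ -7.7 -12.  -20. ]
[ 0.55458946 -0.06731658  0.19161354] [-0.14369986  0.69398369  0.69034789  0.14545367] [ 1.32368423 -5.08920884  4.21252437] 12.2667 lean 23.59650400505195
```

View pics/d3.png

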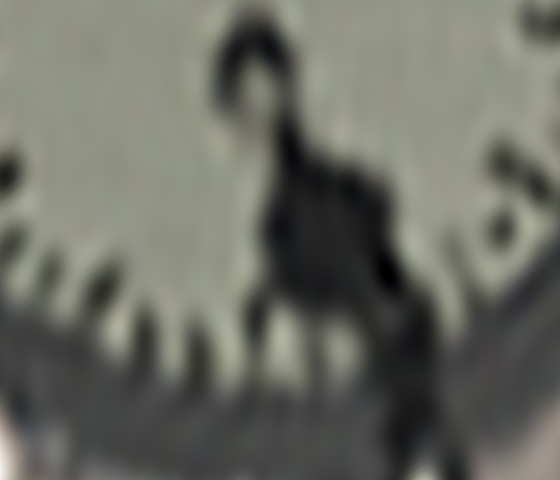

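```bash
python3 -c "
from station import env
s=env.read_state(); print(s['wrist_force'],s['finger_force']); print(env.sign_off())"
```

```text
[ 0.74202704 -4.67443918  5.36914379] 60.60563921928406
the job is handed in; nothing more can be done
None
```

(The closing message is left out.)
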